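# Roll down the guide-rail cover strip

## Task

Take the orange-handled hand roller out of its stand and roll it along the black cover strip on the guide rail with firm, even pressure, not so hard that the clips crack, until every section is flush with the rail from end to end. Then hang the roller back in its stand as it was and let go. Leave the bottle, the bush and the jar where they are.

Things in the scene. Friction and masses are not known exactly. Their poses are not given: they have to be found in the camera images.
- bed_mid (a point): Middle of the top face of a fixed steel plate, 250 x 90 x 22 mm; x along the rail, z up. Centred on it, parallel to x, lies a fixed aluminium guide rail 200 x 40 x 30 mm on brass packers of unknown thickness: its level top face is 31 to 40 mm above this point; find it by touch. Blue stops at the plate's ends (|x| 113 to 125 mm) rise 28 mm above this point.
- stand_seat (a point): Centre of the mouth of the roller's fixed blue stand, 72 mm above the bench, level with the tops of its two cheeks (72 mm along x, 42 mm clear between them in y). Low end walls, tops 34 mm below this point, are 56 mm apart in x. The roller hangs in it, its guard plate lying on the cheeks, its x and y along the stand's.
- roller_grip (a point): Centre of the hand roller's orange upright square handle, 24 x 24 x 70 mm. Below it a guard plate 44 (x) x 60 (y) x 6 mm, underside 41 mm below this point; a fork 33 mm wide; a rubber-faced wheel 44 mm in diameter, 22 mm wide, axle along y, its lowest point 101 mm below this point. Rolls along its x; z up the handle. About 0.3 kg.
- wheel (a joint): Turning angle of the roller's wheel, rad, 0 at the start, turns freely without end (45 rad per metre rolled). Roll it along most of the strip, 60 mm at the very least. A load of more than 40 N on the wheel, even briefly, cracks the clips.
- oil_mid (a point): Bystander: yellow oil bottle with black cap, 52 mm diameter, 125 mm tall; point about half-way up.
- bush_mid (a point): Bystander: turned steel flanged bush, 68 mm diameter at the foot, 50 mm tall; point half-way up.
- jar_mid (a point): Bystander: small clear jar with red lid, 48 mm diameter, 50 mm tall; point half-way up.
- seg0 (a joint): Height in m by which section 1 of the 8 rigid sections (each 22 x 22 mm, together 176 mm long) of the black cover strip in the rail's top groove stands above the rail's top face: 0 is flush (its stop), 0.0035 to 0.006 at the start. Its centre is -77 mm along bed_mid's x. It moves down only under about 8 N, and does not spring back.
- seg1 (a joint): Height in m by which section 2 of the 8 rigid sections (each 22 x 22 mm, together 176 mm long) of the black cover strip in the rail's top groove stands above the rail's top face: 0 is flush (its stop), 0.0035 to 0.006 at the start. Its centre is -55 mm along bed_mid's x. It moves down only under about 8 N, and does not spring back.
- seg2 (a joint): Height in m by which section 3 of the 8 rigid sections (each 22 x 22 mm, together 176 mm long) of the black cover strip in the rail's top groove stands above the rail's top face: 0 is flush (its stop), 0.0035 to 0.006 at the start. Its centre is -33 mm along bed_mid's x. It moves down only under about 8 N, and does not spring back.
- seg3 (a joint): Height in m by which section 4 of the 8 rigid sections (each 22 x 22 mm, together 176 mm long) of the black cover strip in the rail's top groove stands above the rail's top face: 0 is flush (its stop), 0.0035 to 0.006 at the start. Its centre is -11 mm along bed_mid's x. It moves down only under about 8 N, and does not spring back.
- seg4 (a joint): Height in m by which section 5 of the 8 rigid sections (each 22 x 22 mm, together 176 mm long) of the black cover strip in the rail's top groove stands above the rail's top face: 0 is flush (its stop), 0.0035 to 0.006 at the start. Its centre is 11 mm along bed_mid's x. It moves down only under about 8 N, and does not spring back.
- seg5 (a joint): Height in m by which section 6 of the 8 rigid sections (each 22 x 22 mm, together 176 mm long) of the black cover strip in the rail's top groove stands above the rail's top face: 0 is flush (its stop), 0.0035 to 0.006 at the start. Its centre is 33 mm along bed_mid's x. It moves down only under about 8 N, and does not spring back.
- seg6 (a joint): Height in m by which section 7 of the 8 rigid sections (each 22 x 22 mm, together 176 mm long) of the black cover strip in the rail's top groove stands above the rail's top face: 0 is flush (its stop), 0.0035 to 0.006 at the start. Its centre is 55 mm along bed_mid's x. It moves down only under about 8 N, and does not spring back.
- seg7 (a joint): Height in m by which section 8 of the 8 rigid sections (each 22 x 22 mm, together 176 mm long) of the black cover strip in the rail's top groove stands above the rail's top face: 0 is flush (its stop), 0.0035 to 0.006 at the start. Its centre is 77 mm along bed_mid's x. It moves down only under about 8 N, and does not spring back.
There are look-alikes about, which are no part of the job. Of the things like the part that bears stand_seat, leave any that is brown, red or turquoise; of the rest the larger one is meant.

How it is judged:
By the outcome, as a careful person would: the job done as asked, in the order asked, and still so for the second after the job is handed in, with the robot touching nothing.
It also fails if it takes over 72 s, if anything falls off the work surface, if the arm or the gripper's body presses on something with over 40 N, if the wrist force passes 120 N, or if a joint passes its speed limit or range.

## Robot

A 6-joint arm with a two-finger parallel gripper is mounted at the origin on the work surface. World frame = base frame: x ahead of the robot, y to its left, z up, the work surface at z = 0. Lengths are in m, angles in degrees, forces in N, time in s.
With the tool pointing down it reaches from about 0.35 to 1 m from the base axis. Payload 7.1 kg.
Tool frame: the origin (TCP) lies on the centre line of the jaws, within the pads' length; the fingertips stand robot.nose_length ahead of it and the grasp point (between the pads) lies 2 mm behind it (robot.nose_length is the distance from the TCP to the fingertips, in m); z points along the fingers, y is the direction in which the jaws open and shut (so a half turn about z gives the same grasp; the last joint's range is limited). The gripper opens to 85 mm and grips with 20 to 120 N. Pads are 22 mm wide; open, the fingers measure 114 mm over their backs; the gripper's body (76 mm by 85 mm) begins 54 mm behind the grasp point. The pads swing forward as they close: fully open they stand 13 mm farther back than shut.
Start: joints at [-65.432, 24.242, 93.386, -0, 62.372, -1.089], TCP at [0.271, -0.563, 0.248] pointing down, gripper open.
Joint ranges: [-172.04, 172.04], [-51.8, 120.97], [4.93, 147.93], [-75.15, 255.16], [6.16, 154.13], [-145.62, 145.62]. Speed limits (degrees/s): [136.94, 136.94, 172.46, 180, 180, 180].

## Interface

Orientations are given as a 3x3 rotation matrix whose columns are the frame's x, y, z axes.
In Python, from cell import robot gives the robot as it stands. The module is installed in compiled form; this text tells all that it offers.
- The arm moves only by the tool servo_tool, never from a script. Its argument "plan" is a list of rows, each a list of 7 numbers: the shift along the tool's x, y, z in mm, then the turn, a rotation vector about the tool's x, y, z in rad, then the finger opening in mm, from 0 to 85.4. A call has 1 to 20 rows; each row shifts and turns the commanded pose from where the row before left it, along the tool's axes as they then stand; what a row does not reach is not made up. A row lasts 1/10 s, in which the tool goes at most 50 mm and 8.59 degrees, less where a joint would pass 70% of its speed; a pose out of reach is approached as far as the arm can. A call is refused whole if a number of a shift passes 50 or a number of a turn 0.15, either way. A call with a gripper value outside its range is refused whole. The fingers move at their own pace and stop on an object; the grip force is fixed at half the most. Time passes only in rows, so rows that do not move let the fingers close. It gives the time, the measured TCP pose, the force and the opening at its end, in the units of the state.
- robot.get_obs(): the state, without advancing time (a new reading comes with each control period).
- robot.grab_frame(name): name is "side" or "top" or "wrist"; returns a dict with "frame" (480x640x3 uint8, red, green, blue), "camera_matrix" (3x3 intrinsics, pixels), "camera_from_world" (4x4, takes a point from world to camera coordinates). Camera axes: x right, y up, looking along -z (the intrinsics and any distortion apply to the point x, -y, -z); pixel columns grow to the right and rows downward; lengths in m; the calibration is good to about 2 mm. A picture is of the moment at which its call begins. There is no depth.
- robot.hand_in(): hands the job in, once; it reports no verdict.
Trained networks look in a picture, given as the dict that the camera call returned (one of the last four; its "shot" number tells which), for a name from the list of things; names that differ only in an ending like _2 or _b are one class to them, and where a whole thing is asked for, a point or a joint stands for the part that bears it (a point fixed in the world has none). Each returns a list of dicts, best first, with "score" (0 to 1); they miss things now and then, are a little off and sometimes report something else, mostly with a low value. They report only what shows in the picture. A call takes as long as a camera call. They do not tell look-alikes from the thing itself.
- robot.look_for(picture, query): "extent" ([left, top, right, bottom] in pixels, round what is visible of it).
- robot.outline_of(picture, query): "region" (480x640 bool, what is visible of it) and "extent" ([left, top, right, bottom] in pixels, round what is visible of it).
- robot.spot_point(picture, query): "location" ([column, row] in pixels: a listed point, or the origin of a listed thing).
The state is a dict: "t": time; "qpos": joint angles; "dq": joint speeds; "effort": joint torques, N m; "tool_pos": TCP position; "ee_rot": TCP orientation; "ft_force": force on the tool from outside, world axes, zero at the start; "moment": the same for the moment, N m; "gripper_width": opening from 0.0 (shut) to 1.0 (fully open).
Only numpy, scipy, OpenCV 4.12 (cv2) and the standard library are available. Lean on these libraries where they do the work, as an engineer would, in place of code of your own. Each camera call takes 0.05 s, during which the arm holds its last target.

## Working session

There is one attempt and no reset: what is moved stays moved. The work goes in short steps, Python scripts to look and compute and a tool call to move; the robot and the scene stay as the last step left them, time stands still between calls to the robot, and variables do not carry over. Pictures are saved under pics/ and viewed, and the job is handed in when it is done.

Besides the shell and the picture viewer there is one more tool, called after "Emit:" as a command line: name --pt "numbers of a row" for each row, then --argument value for the rest. servo_tool: Moves the arm, as the interface text tells. Its arguments: {"type":"object","properties":{"plan":{"type":"array","items":{"type":"array","items":{"type":"number"}}}},"required":["plan"]}

```bash
mkdir -p pics; cat > h.py <<'E'
from cell import robot
import numpy as np, cv2
def save(p,n): cv2.imwrite('pics/'+n,cv2.cvtColor(p['frame'],cv2.COLOR_RGB2BGR))
def ray(p,uv):
    K=np.array(p['camera_matrix']);T=np.array(p['camera_from_world'])
    d=np.linalg.inv(K)@np.array([uv[0],uv[1],1.]); d=np.array([d[0],-d[1],-d[2]])
    R=T[:3,:3]; return -R.T@T[:3,3], R.T@d/np.linalg.norm(d)
def atz(p,uv,z):
    c,d=ray(p,uv); return c+d*(z-c[2])/d[2]
def tri(l):
    A=np.zeros((3,3));b=np.zeros(3)
    for p,uv in l:
        c,d=ray(p,uv);M=np.eye(3)-np.outer(d,d);A+=M;b+=M@c
    x=np.linalg.solve(A,b); res=[np.linalg.norm((np.eye(3)-np.outer(ray(p,uv)[1],ray(p,uv)[1]))@(x-ray(p,uv)[0])) for p,uv in l]
    return x,res
def proj(p,X):
    K=np.array(p['camera_matrix']);T=np.array(p['camera_from_world'])
    c=T[:3,:3]@np.array(X)+T[:3,3]; q=K@np.array([c[0],-c[1],-c[2]]); return q[:2]/q[2]
E
python3 - <<'E'
from h import *
np.set_printoptions(precision=4,suppress=True)
o=robot.get_obs();print(o,robot.nose_length)
for n in ['side','top','wrist']:
    p=robot.grab_frame(n);save(p,n+'0.png');print(n,p.keys(),ray(p,(320,240)))
    for q in ['bed_mid','stand_seat','roller_grip','oil_mid','bush_mid','jar_mid']:
        print(q,[(np.round(r['location'],1).tolist(),round(r['score'],2)) for r in robot.spot_point(p,q)])
E
```

```text
{'t': 0.0, 'qpos': array([-65.4308,  24.284 ,  93.435 ,  -0.0016,  62.371 ,  -1.0897]), 'dq': array([-0.0015, -0.0698,  0.0194,  0.0491,  0.0507, -0.1002]), 'effort': array([ -0.0037, -55.7385, -28.1746,  -0.0002,   0.0072,  -0.    ]), 'tool_pos': array([ 0.2704, -0.5629,  0.2475]), 'ee_rot': array([[ 0.9014,  0.433 , -0.0007],
       [ 0.433 , -0.9014,  0.0014],
       [ 0.    , -0.0016, -1.    ]]), 'ft_force': array([-0.762 , -1.0229,  0.1433]), 'moment': array([ 0.0276, -0.0666, -0.0229]), 'gripper_width': 0.998105105114122} 0.017
side dict_keys(['frame', 'camera_matrix', 'camera_from_world', 'shot']) (array([0.3305, 0.4987, 0.739 ]), array([ 0.2233, -0.604 , -0.7651]))
bed_mid [([317.0, 203.6], 0.86), ([248.1, 303.6], 0.52)]
stand_seat [([342.5, 346.6], 0.94), ([190.5, 401.7], 0.93), ([173.0, 275.0], 0.8), ([247.4, 300.6], 0.71), ([455.3, 221.8], 0.57)]
roller_grip [([241.7, 293.0], 0.7)]
oil_mid [([282.4, 460.0], 0.78)]
bush_mid [([385.9, 160.5], 0.77)]
jar_mid [([221.4, 234.0], 0.81)]
top dict_keys(['frame', 'camera_matrix', 'camera_from_world', 'shot']) (array([0.3415, 0.0022, 1.1006]), array([ 0.1686, -0.014 , -0.9856]))
bed_mid [([390.2, 218.4], 0.86)]
stand_seat [([244.5, 204.9], 0.89), ([240.3, 289.6], 0.81), ([154.5, 203.9], 0.73), ([398.6, 347.6], 0.69), ([250.1, 135.6], 0.59), ([317.2, 151.4], 0.48)]
roller_grip [([238.5, 201.7], 0.9)]
oil_mid [([143.8, 278.6], 0.57)]
bush_mid [([480.6, 259.4], 0.96)]
jar_mid [([316.8, 151.7], 0.86)]
wrist dict_keys(['frame', 'camera_matrix', 'camera_from_world', 'shot']) (array([ 0.3377, -0.5309,  0.3743]), array([-0.2654, -0.1297, -0.9554]))
bed_mid []
stand_seat []
roller_grip []
oil_mid []
bush_mid []
jar_mid []
```

View pics/side0.png

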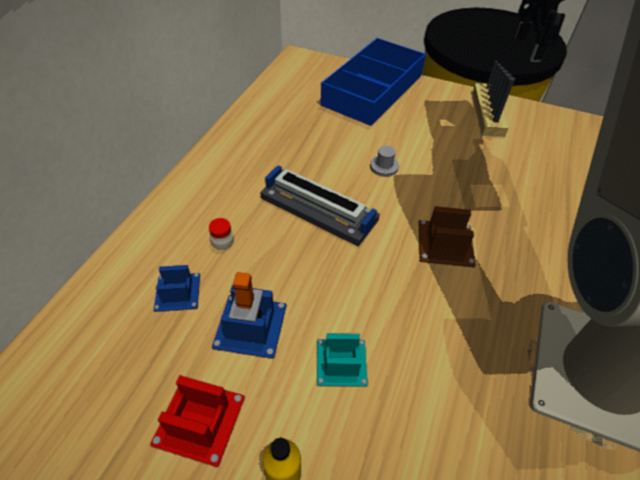

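View pics/top0.png

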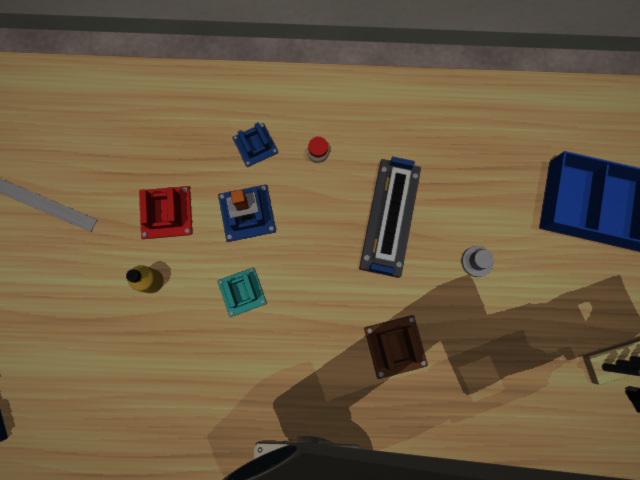

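The larger blue stand, holding the orange roller, is at side (247,320) / top (245,210). The look-alikes are a smaller blue one (top 255,144), red (165,210), turquoise (242,292) and brown (396,347). The roller's stand is the larger blue one. The rail is at top (390,218).

```bash
python3 - <<'E'
from h import *
np.set_printoptions(precision=4,suppress=True)
s=robot.grab_frame('side');t=robot.grab_frame('top')
import pickle;pickle.dump((s,t),open('st0.pkl','wb'))
for q,a,b in [('bed',(317,203.6),(390.2,218.4)),('grip',(241.7,293),(238.5,201.7)),('seat',(247.4,300.6),(244.5,204.9)),('jar',(221.4,234),(316.8,151.7)),('bush',(385.9,160.5),(480.6,259.4)),('oil',(282.4,460),(143.8,278.6))]:
    print(q,tri([(s,a),(t,b)]))
a=cv2.resize(s['frame'][255:365,205:295],None,fx=6,fy=5.4,interpolation=cv2.INTER_CUBIC)
save({'frame':a},'c1.png')
save({'frame':cv2.resize(t['frame'][150:290,210:290],None,fx=4,fy=4,interpolation=cv2.INTER_CUBIC)},'c2.png')
save({'frame':cv2.resize(t['frame'][150:290,350:430],None,fx=4,fy=4,interpolation=cv2.INTER_CUBIC)},'c3.png')
for p,n in((s,'s'),(t,'t')):
    for q in ['roller_grip','seg0','bed_mid']:
        print(n,q,[(np.round(r['extent'],1).tolist(),round(r['score'],2),r['region'].sum()) for r in robot.outline_of(p,q)])
E
```

```text
bed (array([ 0.5827, -0.1643,  0.0161]), [np.float64(0.0032013081375404295), np.float64(0.0032013081375402114)])
grip (array([0.5854, 0.1531, 0.1087]), [np.float64(0.0019301340193657508), np.float64(0.0019301340193656348)])
seat (array([0.585 , 0.1448, 0.076 ]), [np.float64(7.194690059730468e-05), np.float64(7.1946900597468e-05)])
jar (array([ 0.7237, -0.0002,  0.0261]), [np.float64(0.0012664578157551528), np.float64(0.0012664578157553252)])
bush (array([ 0.4932, -0.3604,  0.0168]), [np.float64(0.0021223260528335217), np.float64(0.0021223260528335022)])
oil (array([0.4289, 0.3424, 0.0597]), [np.float64(6.23152513313522e-05), np.float64(6.231525133152036e-05)])
s roller_grip [([227.8, 275.9, 266.2, 320.5], 0.63, np.int64(1174)), ([260.3, 436.3, 300.1, 479.7], 0.47, np.int64(1411))]
s seg0 [([345.5, 200.9, 355.7, 212.7], 0.68, np.int64(76)), ([317.9, 189.9, 324.8, 196.1], 0.65, np.int64(63)), ([281.4, 171.1, 297.6, 185.9], 0.62, np.int64(87)), ([309.1, 185.2, 319.9, 196.0], 0.6, np.int64(86)), ([291.3, 176.8, 301.4, 186.1], 0.58, np.int64(55)), ([336.8, 195.1, 344.6, 207.8], 0.52, np.int64(111)), ([325.6, 191.7, 339.3, 202.4], 0.5, np.int64(101))]
s bed_mid [([260.1, 165.7, 377.2, 249.7], 0.85, np.int64(2361)), ([292.0, 177.2, 302.1, 183.5], 0.52, np.int64(73)), ([226.1, 274.9, 266.0, 319.5], 0.47, np.int64(1165))]
t roller_grip [([223.1, 192.6, 258.3, 219.1], 0.92, np.int64(717))]
t seg0 [([392.0, 194.4, 402.3, 204.0], 0.69, np.int64(116)), ([386.5, 222.4, 395.4, 232.7], 0.6, np.int64(110)), ([393.5, 185.8, 406.5, 195.2], 0.51, np.int64(87)), ([386.8, 210.3, 399.3, 224.6], 0.49, np.int64(136)), ([393.2, 174.0, 406.8, 185.7], 0.4, np.int64(111))]
t bed_mid [([357.3, 157.7, 421.3, 276.8], 0.57, np.int64(2778))]
```

```bash
python3 - <<'E'
import cv2,numpy as np
a=cv2.imread('pics/c1.png');b=cv2.imread('pics/c2.png');c=cv2.imread('pics/c3.png')
h=600;f=lambda i:cv2.copyMakeBorder(i,0,h-i.shape[0],0,0,0)
o=np.hstack([b,c]);cv2.imwrite('pics/c4.png',o)
E
```

```text
(no output)
```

View pics/c1.png

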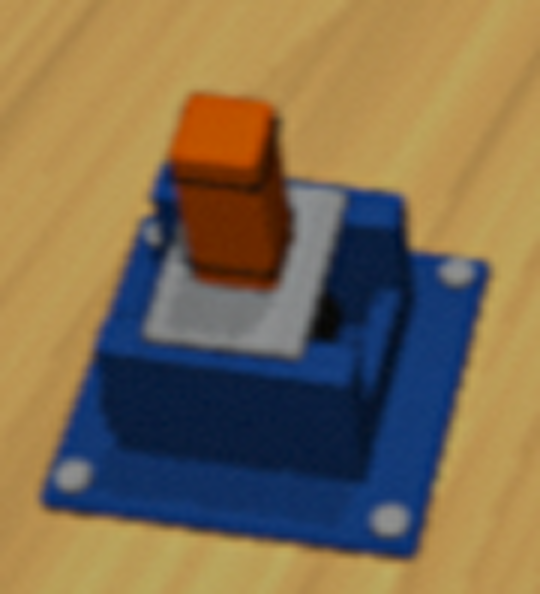

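View pics/c4.png

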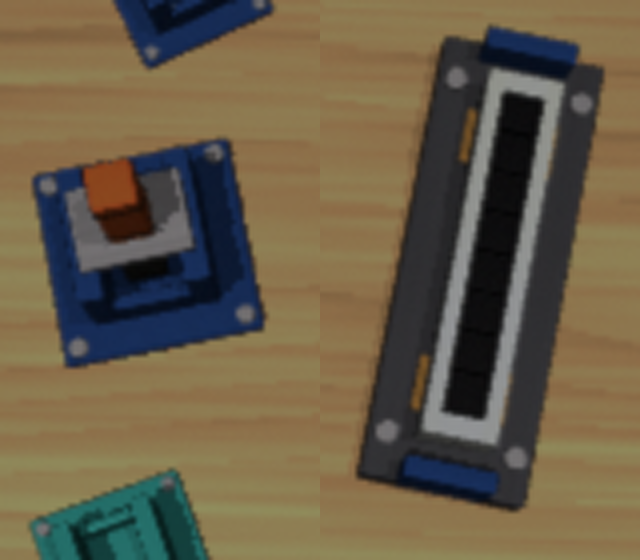

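```bash
python3 - <<'E'
from h import *
import pickle
np.set_printoptions(precision=4,suppress=True)
s,t=pickle.load(open('st0.pkl','rb'))
S=lambda u,v:(205+(u+.5)/6-.5,255+(v+.5)/5.4-.5)
T=lambda u,v:(210+(u+.5)/4-.5,150+(v+.5)/4-.5)
P=[]
for a,b in [((75,475),(48,186)),((152,235),(214,153)),((457,272),(245,314)),((388,520),(78,347))]:
    x,r=tri([(s,S(*a)),(t,T(*b))]);print(x,r);P.append(x)
P=np.array(P);print('c',P.mean(0)); d=(P[0]+P[1]-P[2]-P[3]);print(np.degrees(np.arctan2(d[1],d[0])),np.linalg.norm(d)/2)
e=(P[0]+P[3]-P[1]-P[2]);print(np.degrees(np.arctan2(e[1],e[0]))-90)
save({'frame':cv2.resize(s['frame'][155:255,255:385],None,fx=6,fy=6,interpolation=cv2.INTER_CUBIC)},'c5.png')
E
```

```text
[0.6183 0.2049 0.0105] [np.float64(0.00042776565453163444), np.float64(0.0004277656545312444)]
[0.6424 0.1158 0.0069] [np.float64(0.0009424487026381026), np.float64(0.0009424487026380498)]
[0.5507 0.0941 0.0101] [np.float64(0.00018446941331533553), np.float64(0.00018446941331542912)]
[0.5298 0.1835 0.0096] [np.float64(9.101306790839063e-05), np.float64(9.101306790831717e-05)]
c [0.5853 0.1496 0.0093]
13.45001939764214 0.09262749593444586
14.124873400713682
```

View pics/c5.png

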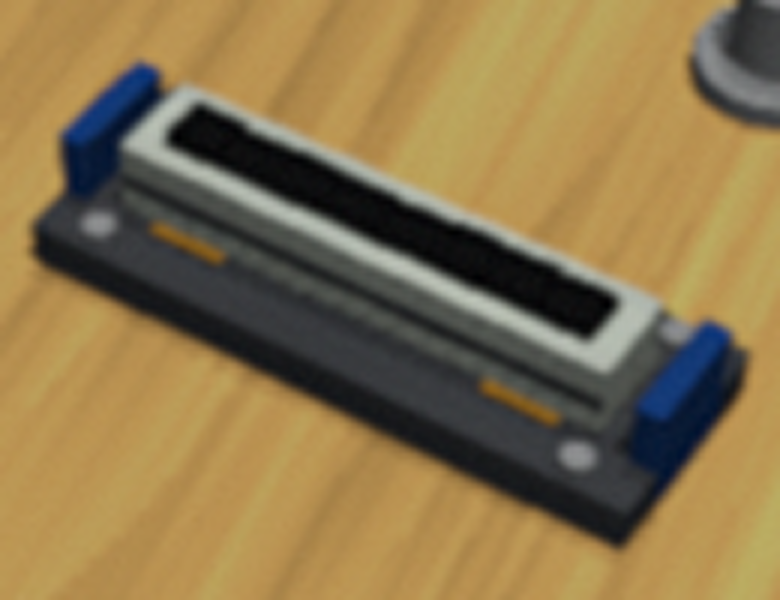

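```bash
python3 - <<'E'
from h import *
import pickle
np.set_printoptions(precision=4,suppress=True)
s,t=pickle.load(open('st0.pkl','rb'))
S=lambda u,v:(255+(u+.5)/6-.5,155+(v+.5)/6-.5)
T=lambda u,v:(350+(u-320+.5)/4-.5,150+(v+.5)/4-.5)
def go(L):
    P=np.array([tri([(s,S(*a)),(t,T(*b))])[0] for a,b in L]);print(P,P.mean(0));return P
P=go([((98,222),(457,77)),((577,455),(387,430)),((677,330),(516,457))])
print('mid',(P[0]+P[2])/2); d=P[0]-P[1];print(np.degrees(np.arctan2(d[1],d[0])))
P=go([((122,145),(497,68)),((183,88),(563,82)),((660,303),(497,444)),((605,373),(422,430))])
d=P[0]+P[1]-P[2]-P[3];print(np.degrees(np.arctan2(d[1],d[0])),np.linalg.norm(d)/2)
# strip ends
P=go([((170,138),(503,92)),((203,104),(545,98)),((618,300),(486,418)),((590,337),(443,412))])
d=P[0]+P[1]-P[2]-P[3];print(np.degrees(np.arctan2(d[1],d[0])),np.linalg.norm(d)/2)
# handle top: orange corner
for p,z in ((t,.148),(s,.148)):
    hsv=cv2.cvtColor(p['frame'],cv2.COLOR_RGB2HSV);m=(hsv[...,0]<12)&(hsv[...,1]>180)&(hsv[...,2]>165)
    ys,xs=np.nonzero(m);
    k=(abs(xs-240)<20)&(ys>185)&(ys<300);print(len(xs[k]),xs[k].mean(),ys[k].mean(),xs[k].min(),xs[k].max(),ys[k].min(),ys[k].max(),atz(p,(xs[k].mean(),ys[k].mean()),z))
# predicted handle top corners
seat=np.array([.5853,.1496,.072]);
E
```

```text
[[ 0.6881 -0.1489  0.0259]
 [ 0.4913 -0.1128  0.0256]
 [ 0.4788 -0.1816  0.0259]] [ 0.5528 -0.1478  0.0258]
mid [ 0.5835 -0.1653  0.0259]
-10.389207542076054
[[ 0.6864 -0.1673  0.0487]
 [ 0.679  -0.2027  0.0499]
 [ 0.4825 -0.1674  0.0512]
 [ 0.4886 -0.1282  0.0521]] [ 0.5841 -0.1664  0.0505]
-10.692124740935542 0.20064188709461234
[[ 0.6692 -0.1693  0.0572]
 [ 0.667  -0.1921  0.0556]
 [ 0.4957 -0.1613  0.0528]
 [ 0.4979 -0.1385  0.0556]] [ 0.5825 -0.1653  0.0553]
-10.185703614005288 0.17405856606818462<stdin>:20: RuntimeWarning: Mean of empty slice.
  ret = ret.dtype.type(ret / rcount)
Traceback (most recent call last):
ValueError: zero-size array to reduction operation minimum which has no identity
```

```bash
cat >> h.py <<'E'
from scipy.spatial.transform import Rotation as Ro
def Rdown(ydeg):
    a=np.radians(ydeg);y=np.array([np.cos(a),np.sin(a),0]);z=np.array([0,0,-1.]);return np.column_stack([np.cross(y,z),y,z])
def rel(pos,R,o=None):
    "shift (mm, start tool axes) and rotvec (tool axes) to target"
    o=o or robot.get_obs();R0=np.array(o['ee_rot']);return R0.T@(np.array(pos)-o['tool_pos'])*1000, Ro.from_matrix(R0.T@R).as_rotvec()
E
python3 - <<'E'
from h import *
import pickle
np.set_printoptions(precision=4,suppress=True)
s,t=pickle.load(open('st0.pkl','rb'))
S=lambda u,v:(205+(u+.5)/6-.5,255+(v+.5)/5.4-.5)
T=lambda u,v:(210+(u+.5)/4-.5,150+(v+.5)/4-.5)
print(tri([(s,S(226,132)),(t,T(110,182))]))
print(atz(s,S(226,132),.148),atz(t,T(110,182),.148))
# guard plate corners at z .078 (top): top img (67,200),(175,168),(192,245),(80,270)
P=np.array([atz(t,T(*u),.078) for u in [(67,200),(177,168),(192,247),(80,270)]]);print(P,P.mean(0))
P=np.array([atz(s,S(*u),.078) for u in [(143,335),(302,355),(346,192)]]);print(P,(P[0]+P[2])/2)
print(rel([.588,.152,.18],Rdown(13.8)))
E
```

```text
(array([0.5859, 0.15  , 0.1447]), [np.float64(0.001648224187256085), np.float64(0.0016482241872558146)])
[0.5828 0.1519 0.148 ] [0.5867 0.15   0.148 ]
[[0.5945 0.1823 0.078 ]
 [0.6133 0.1268 0.078 ]
 [0.5719 0.117  0.078 ]
 [0.558  0.1735 0.078 ]] [0.5844 0.1499 0.078 ]
[[0.5979 0.1849 0.078 ]
 [0.5557 0.1742 0.078 ]
 [0.571  0.1177 0.078 ]] [0.5844 0.1513 0.078 ]
(array([ 595.819 , -507.3844,   68.3391]), array([-0.    , -0.    , -1.3638]))
```

```bash
cat >> h.py <<'E'
def plan(pos,ydeg,n,op,o=None,nd=0):
    o=o or robot.get_obs();R=np.array(o['ee_rot']);p=np.array(o['tool_pos']);sh,rv=rel(pos,Rdown(ydeg),o)
    rows=[];st=rv/n;q=p.copy()
    for i in range(n):
        goal=p+(np.array(pos)-p)*(i+1)/n
        d=np.round(R.T@(goal-q)*1000,nd);r=np.round(st,3)
        rows.append([*d,*r,op]);q=q+R@d/1000;R=R@Ro.from_rotvec(r).as_matrix()
    print(str([[float(x) if x%1 else int(x) for x in r] for r in rows]).replace(' ',''));print(q,R[:,1])
E
python3 -c "
from h import *
plan([.585,.1505,.2],13.8,18,85)"
```

```text
[[33,-28,3,0,0,-0.076,85],[35,-26,2,0,0,-0.076,85],[37,-23,3,0,0,-0.076,85],[38,-20,3,0,0,-0.076,85],[40,-17,2,0,0,-0.076,85],[41,-14,3,0,0,-0.076,85],[42,-11,3,0,0,-0.076,85],[42,-7,2,0,0,-0.076,85],[44,-4,3,0,0,-0.076,85],[43,-2,3,0,0,-0.076,85],[43,3,3,0,0,-0.076,85],[43,5,2,0,0,-0.076,85],[43,9,3,0,0,-0.076,85],[41,12,3,0,0,-0.076,85],[41,15,2,0,0,-0.076,85],[39,18,3,0,0,-0.076,85],[38,21,3,0,0,-0.076,85],[36,24,2,0,0,-0.076,85]]
[0.58482252 0.15025932 0.20033913] [ 9.70134472e-01  2.42567735e-01 -1.60453271e-05]
```

Emit:
servo_tool --pt "33 -28 3 0 0 -0.076 85" --pt "35 -26 2 0 0 -0.076 85" --pt "37 -23 3 0 0 -0.076 85" --pt "38 -20 3 0 0 -0.076 85" --pt "40 -17 2 0 0 -0.076 85" --pt "41 -14 3 0 0 -0.076 85" --pt "42 -11 3 0 0 -0.076 85" --pt "42 -7 2 0 0 -0.076 85" --pt "44 -4 3 0 0 -0.076 85" --pt "43 -2 3 0 0 -0.076 85" --pt "43 3 3 0 0 -0.076 85" --pt "43 5 2 0 0 -0.076 85" --pt "43 9 3 0 0 -0.076 85" --pt "41 12 3 0 0 -0.076 85" --pt "41 15 2 0 0 -0.076 85" --pt "39 18 3 0 0 -0.076 85" --pt "38 21 3 0 0 -0.076 85" --pt "36 24 2 0 0 -0.076 85" --pt "0 0 0 0 0 0 85"

```text
t: 3.35
tool_pos: [0.5868, 0.1547, 0.2003]
ee_rot: [[-0.248, 0.969, 0.002], [0.969, 0.248, 0.001], [0.001, 0.003, -1.0]]
ft_force: [0.9, 0.2, 0.5]
gripper_width: 0.991
```

```bash
python3 - <<'E'
from h import *
np.set_printoptions(precision=4,suppress=True)
print(robot.get_obs());print(rel([.585,.1505,.12],Rdown(13.8)))
w=robot.grab_frame('wrist');save(w,'w1.png')
for X in ([.585,.1505,.148],[.585,.1505,.113],[.5853,.1496,.072]):print(proj(w,X))
print([(np.round(r['location'],1).tolist(),round(r['score'],2)) for r in robot.spot_point(w,'roller_grip')],[(np.round(r['location'],1).tolist(),round(r['score'],2)) for r in robot.spot_point(w,'stand_seat')])
E
```

```text
{'t': 3.35, 'qpos': array([13.6212, 25.9526, 97.8893,  0.0608, 56.0096, -0.7849]), 'dq': array([-3.3259, -1.6986,  3.806 , -1.5835,  0.6302,  0.8026]), 'effort': array([  1.5755, -53.9022, -26.6235,   0.2335,  -0.0462,  -0.1334]), 'tool_pos': array([0.5868, 0.1547, 0.2003]), 'ee_rot': array([[-0.2482,  0.9687,  0.0023],
       [ 0.9687,  0.2482,  0.0015],
       [ 0.0008,  0.0026, -1.    ]]), 'ft_force': array([0.8964, 0.1877, 0.5227]), 'moment': array([-0.0423,  0.0401,  0.03  ]), 'gripper_width': 0.9907707009738186}
(array([-3.6828, -3.0179, 80.2925]), array([ 0.0026, -0.0009,  0.01  ]))
[312.8191 281.2525]
[313.5629 258.3057]
[314.2933 240.023 ]
[([314.4, 257.3], 0.92)] [([83.7, 174.4], 0.72), ([499.1, 286.3], 0.6)]
```

View pics/w1.png

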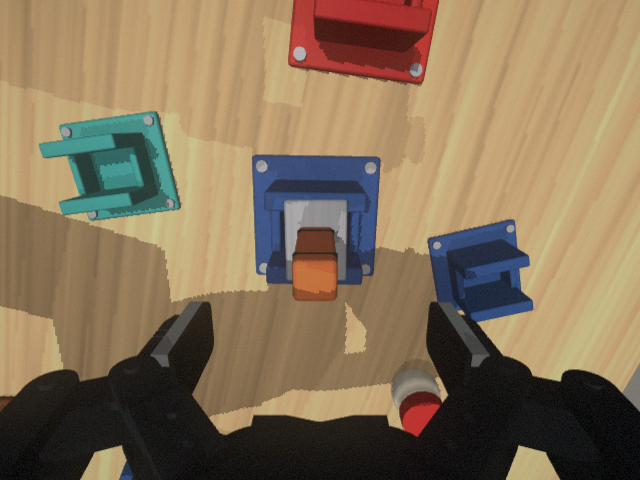

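The wrist view shows the roller handle at (315,275) in the larger blue stand (centre col 316), aligned with the gripper. The small blue stand at (480,270) is the look-alike. The measured points agree to about 1 px.

Emit:
servo_tool --pt "0 0 0 0 0 0 85" --pt "0 0 0 0 0 0 85"

```text
t: 3.7
tool_pos: [0.5845, 0.1491, 0.2005]
ee_rot: [[-0.241, 0.971, -0.0], [0.971, 0.241, -0.0], [-0.0, -0.0, -1.0]]
ft_force: [0.1, 0.1, -0.1]
gripper_width: 0.993
```

```bash
python3 - <<'E'
from h import *
np.set_printoptions(precision=4,suppress=True)
print(rel([.585,.1505,.116],Rdown(13.8)))
E
```

```text
(array([ 1.2401,  0.8129, 84.4937]), array([-0.0002,  0.0001,  0.0025]))
```

Emit:
servo_tool --pt "1 1 20 0 0 0.002 85" --pt "0 0 25 0 0 0 85" --pt "0 0 20 0 0 0 85" --pt "0 0 12 0 0 0 85" --pt "0 0 7 0 0 0 85" --pt "0 0 0 0 0 0 85" --pt "0 0 0 0 0 0 70" --pt "0 0 0 0 0 0 55" --pt "0 0 0 0 0 0 40" --pt "0 0 0 0 0 0 30"

```text
t: 4.7
tool_pos: [0.5859, 0.1516, 0.1169]
ee_rot: [[-0.241, 0.971, 0.001], [0.971, 0.241, 0.0], [-0.0, 0.001, -1.0]]
ft_force: [0.2, -0.2, 0.4]
gripper_width: 0.354
```

```bash
python3 - <<'E'
from h import *
np.set_printoptions(precision=4,suppress=True)
w=robot.grab_frame('wrist');save(w,'w2.png');print(robot.get_obs()['tool_pos'],robot.get_obs()['gripper_width'])
E
```

```text
[0.5858 0.1516 0.1168] 0.3539121413170919
```

View pics/w2.png

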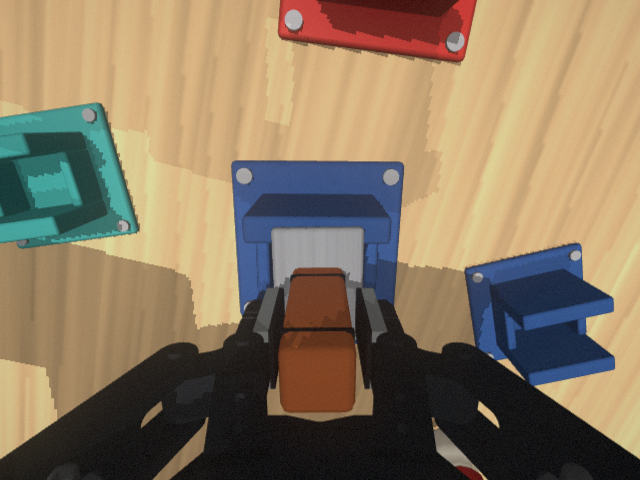

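Handle at (317,330), centred between the pads. Closing.

Emit:
servo_tool --pt "0 0 0 0 0 0 26" --pt "0 0 0 0 0 0 15" --pt "0 0 0 0 0 0 10" --pt "0 0 0 0 0 0 10" --pt "0 0 0 0 0 0 10"

```text
t: 5.25
tool_pos: [0.5855, 0.1515, 0.1166]
ee_rot: [[-0.241, 0.971, -0.0], [0.971, 0.241, 0.0], [0.0, -0.0, -1.0]]
ft_force: [-1.9, -1.0, 4.8]
gripper_width: 0.274
```

Emit:
servo_tool --pt "0 0 -2 0 0 0 10" --pt "0 0 -4 0 0 0 10" --pt "0 0 -5 0 0 0 10" --pt "0 0 0 0 0 0 10"

```text
t: 5.65
tool_pos: [0.586, 0.1515, 0.1279]
ee_rot: [[-0.241, 0.971, 0.001], [0.971, 0.241, 0.0], [-0.0, 0.001, -1.0]]
ft_force: [-0.0, 0.0, -2.8]
gripper_width: 0.275
```

```bash
python3 - <<'E'
from h import *
np.set_printoptions(precision=4,suppress=True)
w=robot.grab_frame('side');save({'frame':cv2.resize(w['frame'][230:370,180:320],None,fx=4,fy=4)},'s3.png');o=robot.get_obs();print(o['tool_pos'],o['gripper_width'],o['ft_force'],o['moment'])
E
```

```text
[0.5859 0.1515 0.1277] 0.2742935497535187 [-0.655  -0.7496 -2.3118] [-0.0093 -0.0122 -0.0059]
```

View pics/s3.png

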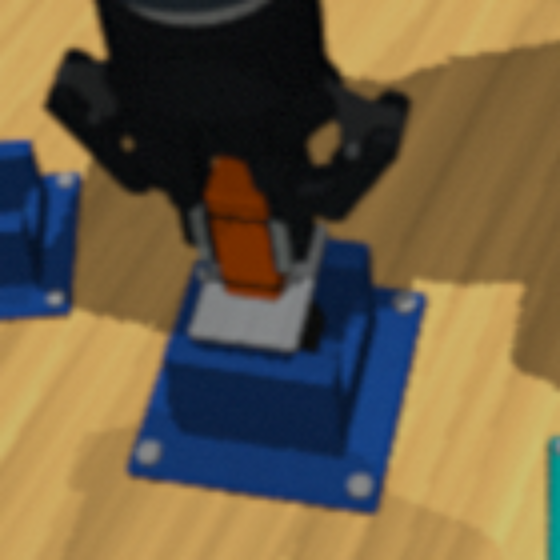

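Roller held and lifted (–2.5 N of weight, opening 0.274).

Emit:
servo_tool --pt "0 0 -10 0 0 0 10" --pt "0 0 -20 0 0 0 10" --pt "0 0 -25 0 0 0 10" --pt "0 0 -20 0 0 0 10" --pt "0 0 -8 0 0 0 10" --pt "0 0 0 0 0 0 10"

```text
t: 6.3
tool_pos: [0.5862, 0.1516, 0.2118]
ee_rot: [[-0.241, 0.971, 0.003], [0.971, 0.241, 0.001], [-0.0, 0.003, -1.0]]
ft_force: [-0.2, 0.9, -2.6]
gripper_width: 0.276
```

```bash
python3 -c "
from h import *
plan([.508,-.152,.19],-10.3,10,10)"
```

```text
[[-28,-15,2,0,0,0.042,10],[-28,-14,2,0,0,0.042,10],[-28,-12,2,0,0,0.042,10],[-30,-12,3,0,0,0.042,10],[-29,-10,2,0,0,0.042,10],[-30,-8,2,0,0,0.042,10],[-31,-8,2,0,0,0.042,10],[-31,-6,2,0,0,0.042,10],[-31,-5,2,0,0,0.042,10],[-31,-4,2,0,0,0.042,10]]
[ 0.50786165 -0.15222403  0.19039276] [ 0.98437002 -0.17609517  0.00248268]
```

Emit:
servo_tool --pt "-15 -8 1 0 0 0.02 10" --pt "-28 -15 2 0 0 0.042 10" --pt "-28 -14 2 0 0 0.042 10" --pt "-28 -12 2 0 0 0.042 10" --pt "-30 -12 3 0 0 0.042 10" --pt "-29 -10 2 0 0 0.042 10" --pt "-30 -8 2 0 0 0.042 10" --pt "-31 -8 2 0 0 0.042 10" --pt "-31 -6 2 0 0 0.042 10" --pt "-31 -5 2 0 0 0.042 10" --pt "-15 -2 1 0 0 0.022 10" --pt "0 0 0 0 0 0 10" --pt "0 0 0 0 0 0 10" --pt "0 0 0 0 0 0 10"

```text
t: 7.7
tool_pos: [0.5014, -0.1509, 0.1891]
ee_rot: [[0.175, 0.985, -0.0], [0.985, -0.175, 0.0], [0.0, -0.0, -1.0]]
ft_force: [-1.0, 0.1, -3.7]
gripper_width: 0.273
```

```bash
python3 - <<'E'
from h import *
np.set_printoptions(precision=4,suppress=True)
print(rel([.508,-.152,.18],Rdown(-10.3)))
w=robot.grab_frame('wrist');save(w,'w4.png');s=robot.grab_frame('side');save({'frame':cv2.resize(s['frame'][105:255,255:405],None,fx=4,fy=4)},'s4.png');o=robot.get_obs();print(o['ft_force'],o['moment'],o['t'])
u=np.array([np.cos(np.radians(-10.3)),np.sin(np.radians(-10.3)),0]);v=np.array([-u[1],u[0],0]);c=np.array([.5835,-.1655,.057])
for a,b in [(100,20),(100,-20),(-100,20),(-100,-20),(88,11),(88,-11),(-88,11),(-88,-11)]: print(a,b,proj(w,c+u*a/1e3+v*b/1e3))
E
```

```text
(array([0.0951, 6.6896, 9.0858]), array([-0.0005, -0.0003,  0.0038]))
[ 1.0382 -0.0815 -2.5642] [ 0.0129 -0.0241  0.0078] 7.8
100 20 [575.6507 206.5221]
100 -20 [564.5715 259.1512]
-100 20 [295.6694 205.3009]
-100 -20 [296.4296 258.0853]
88 11 [556.4716 218.6939]
88 -11 [550.7691 247.6356]
-88 11 [312.5117 217.6518]
-88 -11 [312.5376 246.6686]
```

View pics/w4.png

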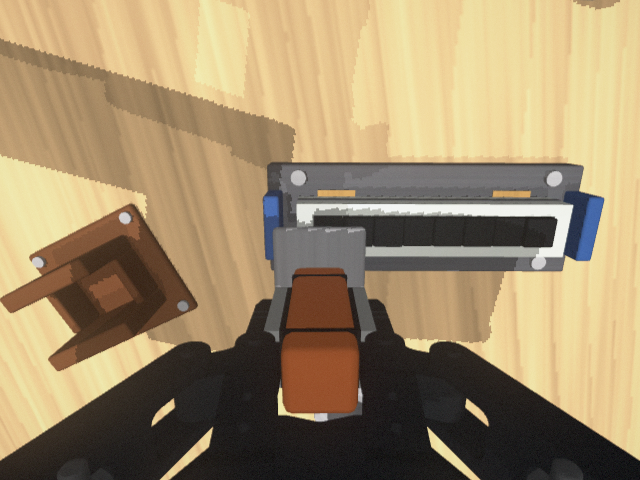

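View pics/s4.png

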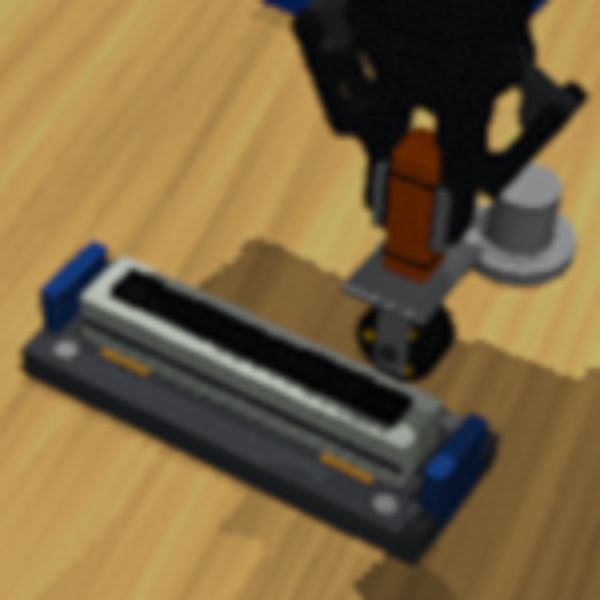

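Rail strip seen at wrist cols 313–555, rows 217–248, matching the predictions within 1–2 px. Descending at the near end.

Emit:
servo_tool --pt "0 4 4 0 0 0.003 10" --pt "0 3 5 0 0 0 10" --pt "0 0 4 0 0 0 10" --pt "0 0 2 0 0 0 10" --pt "0 0 0 0 0 0 10" --pt "0 0 0 0 0 0 10"

```text
t: 8.4
tool_pos: [0.5081, -0.153, 0.1742]
ee_rot: [[0.179, 0.984, -0.0], [0.984, -0.179, 0.0], [0.0, -0.0, -1.0]]
ft_force: [-0.7, -0.3, -3.2]
gripper_width: 0.277
```

Emit:
servo_tool --pt "0 0 1 0 0 0 10" --pt "0 0 1 0 0 0 10" --pt "0 0 0 0 0 0 10"

```text
t: 8.7
tool_pos: [0.5082, -0.153, 0.1723]
ee_rot: [[0.179, 0.984, -0.0], [0.984, -0.179, 0.0], [0.0, -0.0, -1.0]]
ft_force: [0.1, -0.2, -3.3]
gripper_width: 0.273
```

Emit:
servo_tool --pt "0 0 1 0 0 0 10" --pt "0 0 0 0 0 0 10"

```text
t: 8.9
tool_pos: [0.5082, -0.153, 0.1713]
ee_rot: [[0.179, 0.984, -0.0], [0.984, -0.179, 0.0], [0.0, -0.0, -1.0]]
ft_force: [-0.5, -0.2, -3.1]
gripper_width: 0.271
```

Emit:
servo_tool --pt "0 0 1 0 0 0 10" --pt "0 0 0 0 0 0 10"

```text
t: 9.1
tool_pos: [0.5082, -0.153, 0.1702]
ee_rot: [[0.179, 0.984, -0.0], [0.984, -0.179, 0.0], [0.0, -0.0, -1.0]]
ft_force: [-0.2, -0.8, -2.8]
gripper_width: 0.274
```

Emit:
servo_tool --pt "0 0 1 0 0 0 10" --pt "0 0 0 0 0 0 10"

```text
t: 9.3
tool_pos: [0.5082, -0.1529, 0.1692]
ee_rot: [[0.179, 0.984, -0.0], [0.984, -0.179, 0.0], [0.0, -0.0, -1.0]]
ft_force: [-0.2, -0.3, -2.9]
gripper_width: 0.27
```

Emit:
servo_tool --pt "1 0 1 0 0 0 10" --pt "0 0 0 0 0 0 10"

```text
t: 9.5
tool_pos: [0.5083, -0.1519, 0.1682]
ee_rot: [[0.179, 0.984, -0.0], [0.984, -0.179, 0.0], [0.0, -0.0, -1.0]]
ft_force: [0.3, -0.9, -3.3]
gripper_width: 0.275
```

Emit:
servo_tool --pt "0 0 1 0 0 0 10" --pt "0 0 0 0 0 0 10"

```text
t: 9.7
tool_pos: [0.5084, -0.152, 0.1672]
ee_rot: [[0.179, 0.984, -0.0], [0.984, -0.179, 0.0], [-0.0, -0.0, -1.0]]
ft_force: [0.4, -0.2, -3.1]
gripper_width: 0.273
```

Emit:
servo_tool --pt "0 0 1 0 0 0 10" --pt "0 0 0 0 0 0 10"

```text
t: 9.9
tool_pos: [0.5083, -0.152, 0.1662]
ee_rot: [[0.179, 0.984, -0.0], [0.984, -0.179, 0.0], [0.0, -0.0, -1.0]]
ft_force: [0.4, 0.3, -2.8]
gripper_width: 0.272
```

Emit:
servo_tool --pt "0 0 1 0 0 0 10" --pt "0 0 0 0 0 0 10"

```text
t: 10.1
tool_pos: [0.5084, -0.152, 0.1652]
ee_rot: [[0.179, 0.984, -0.0], [0.984, -0.179, 0.0], [0.0, -0.0, -1.0]]
ft_force: [0.0, 0.4, -3.2]
gripper_width: 0.271
```

Emit:
servo_tool --pt "0 0 1 0 0 0 10" --pt "0 0 0 0 0 0 10"

```text
t: 10.3
tool_pos: [0.5084, -0.152, 0.1642]
ee_rot: [[0.179, 0.984, -0.0], [0.984, -0.179, 0.0], [-0.0, -0.0, -1.0]]
ft_force: [0.1, 0.1, -3.6]
gripper_width: 0.277
```

Emit:
servo_tool --pt "0 0 1 0 0 0 10" --pt "0 0 0 0 0 0 10"

```text
t: 10.5
tool_pos: [0.5084, -0.152, 0.1632]
ee_rot: [[0.179, 0.984, -0.0], [0.984, -0.179, 0.0], [0.0, -0.0, -1.0]]
ft_force: [0.0, 0.5, -2.5]
gripper_width: 0.275
```

Emit:
servo_tool --pt "0 0 1 0 0 0 10" --pt "0 0 0 0 0 0 10"

```text
t: 10.7
tool_pos: [0.5084, -0.152, 0.1622]
ee_rot: [[0.179, 0.984, -0.0], [0.984, -0.179, 0.0], [0.0, -0.0, -1.0]]
ft_force: [-0.5, -0.3, -2.7]
gripper_width: 0.274
```

Emit:
servo_tool --pt "0 0 0.7 0 0 0 10" --pt "0 0 0 0 0 0 10"

```text
t: 10.9
tool_pos: [0.5088, -0.1521, 0.162]
ee_rot: [[0.179, 0.984, 0.001], [0.984, -0.179, -0.0], [-0.0, 0.001, -1.0]]
ft_force: [0.5, 1.2, -0.6]
gripper_width: 0.276
```

Emit:
servo_tool --pt "0 0 0.7 0 0 0 10" --pt "0 0 0 0 0 0 10"

```text
t: 11.1
tool_pos: [0.509, -0.1521, 0.1615]
ee_rot: [[0.179, 0.984, 0.001], [0.984, -0.179, -0.0], [-0.0, 0.001, -1.0]]
ft_force: [1.0, 0.2, 3.6]
gripper_width: 0.27
```

Contact at TCP z ≈ 0.162. Pressing on in small steps.

Emit:
servo_tool --pt "0 0 0.7 0 0 0 10" --pt "0 0 0 0 0 0 10"

```text
t: 11.3
tool_pos: [0.5089, -0.1521, 0.1605]
ee_rot: [[0.179, 0.984, 0.001], [0.984, -0.179, -0.0], [-0.0, 0.001, -1.0]]
ft_force: [0.8, 0.5, 3.8]
gripper_width: 0.271
```

Emit:
servo_tool --pt "0 0 0.7 0 0 0 10" --pt "0 0 0 0 0 0 10"

```text
t: 11.5
tool_pos: [0.5084, -0.152, 0.1598]
ee_rot: [[0.179, 0.984, -0.0], [0.984, -0.179, -0.0], [-0.0, -0.0, -1.0]]
ft_force: [-1.5, 0.5, 6.9]
gripper_width: 0.275
```

Emit:
servo_tool --pt "0 0 0.7 0 0 0 10" --pt "0 0 0 0 0 0 10"

```text
t: 11.7
tool_pos: [0.508, -0.1519, 0.1592]
ee_rot: [[0.179, 0.984, -0.001], [0.984, -0.179, 0.0], [-0.0, -0.001, -1.0]]
ft_force: [-2.5, 0.7, 8.9]
gripper_width: 0.271
```

Emit:
servo_tool --pt "0 0 0.7 0 0 0 10" --pt "0 0 0 0 0 0 10"

```text
t: 11.9
tool_pos: [0.5078, -0.1519, 0.1585]
ee_rot: [[0.179, 0.984, -0.001], [0.984, -0.179, 0.0], [0.0, -0.001, -1.0]]
ft_force: [-2.5, 0.7, 11.0]
gripper_width: 0.273
```

Emit:
servo_tool --pt "0 0 0.7 0 0 0 10" --pt "0 0 0 0 0 0 10"

```text
t: 12.1
tool_pos: [0.5078, -0.1519, 0.1579]
ee_rot: [[0.179, 0.984, -0.001], [0.984, -0.179, 0.0], [0.0, -0.001, -1.0]]
ft_force: [-2.3, 0.4, 11.2]
gripper_width: 0.272
```

Emit:
servo_tool --pt "0 0 0.7 0 0 0 10" --pt "0 0 0 0 0 0 10"

```text
t: 12.3
tool_pos: [0.5078, -0.1519, 0.1573]
ee_rot: [[0.179, 0.984, -0.001], [0.984, -0.179, 0.0], [-0.0, -0.001, -1.0]]
ft_force: [-4.2, 0.7, 13.5]
gripper_width: 0.276
```

Emit:
servo_tool --pt "0 0 0.4 0 0 0 10" --pt "0 0 0 0 0 0 10"

```text
t: 12.5
tool_pos: [0.508, -0.1519, 0.1573]
ee_rot: [[0.179, 0.984, -0.001], [0.984, -0.179, 0.0], [-0.0, -0.001, -1.0]]
ft_force: [-4.2, 1.6, 16.0]
gripper_width: 0.278
```

Emit:
servo_tool --pt "0 0 0.4 0 0 0 10" --pt "0 0 0 0 0 0 10"

```text
t: 12.7
tool_pos: [0.5083, -0.152, 0.1572]
ee_rot: [[0.179, 0.984, -0.0], [0.984, -0.179, -0.0], [-0.0, -0.0, -1.0]]
ft_force: [-4.0, 1.8, 19.1]
gripper_width: 0.274
```

Flush at TCP z ≈ 0.1573 (the force rises but the height no longer drops, wheel load ≈ 22 N). Rolling along +u.

Emit:
servo_tool --pt "0 2 0 0 0 0 10" --pt "0 2 0 0 0 0 10"

```text
t: 12.9
tool_pos: [0.5123, -0.1527, 0.1572]
ee_rot: [[0.179, 0.984, -0.0], [0.984, -0.179, -0.0], [-0.0, -0.0, -1.0]]
ft_force: [-4.7, 1.0, 17.9]
gripper_width: 0.272
```

Emit:
servo_tool --pt "0 2 0 0 0 0 10" --pt "0 2 0 0 0 0 10"

```text
t: 13.1
tool_pos: [0.517, -0.1536, 0.1573]
ee_rot: [[0.179, 0.984, 0.002], [0.984, -0.179, -0.0], [-0.0, 0.002, -1.0]]
ft_force: [-1.0, 1.4, 13.8]
gripper_width: 0.274
```

Emit:
servo_tool --pt "0 2 0 0 0 0 10" --pt "0 2 0 0 0 0 10"

```text
t: 13.3
tool_pos: [0.5214, -0.1544, 0.1572]
ee_rot: [[0.179, 0.984, 0.002], [0.984, -0.179, -0.001], [-0.0, 0.003, -1.0]]
ft_force: [-0.2, 1.6, 14.2]
gripper_width: 0.277
```

Emit:
servo_tool --pt "0 2 0 0 0 0 10" --pt "0 2 0 0 0 0 10"

```text
t: 13.5
tool_pos: [0.5254, -0.1551, 0.1573]
ee_rot: [[0.179, 0.984, 0.003], [0.984, -0.179, -0.001], [-0.0, 0.003, -1.0]]
ft_force: [-0.3, 1.4, 13.5]
gripper_width: 0.272
```

Emit:
servo_tool --pt "0 2 0.3 0 0 0 10" --pt "0 2 0.3 0 0 0 10" --pt "0 2 0 0 0 0 10"

```text
t: 13.8
tool_pos: [0.5298, -0.1559, 0.1571]
ee_rot: [[0.179, 0.984, -0.001], [0.984, -0.179, 0.0], [0.0, -0.001, -1.0]]
ft_force: [-6.9, 2.6, 25.4]
gripper_width: 0.273
```

Emit:
servo_tool --pt "0 3 0 0 0 0 10" --pt "0 3 0 0 0 0 10"

```text
t: 14.0
tool_pos: [0.5366, -0.1571, 0.1572]
ee_rot: [[0.179, 0.984, 0.001], [0.984, -0.179, -0.0], [-0.0, 0.001, -1.0]]
ft_force: [-1.6, 1.9, 18.7]
gripper_width: 0.273
```

Emit:
servo_tool --pt "0 3 0 0 0 0 10" --pt "0 3 0 0 0 0 10"

```text
t: 14.2
tool_pos: [0.5434, -0.1584, 0.1572]
ee_rot: [[0.179, 0.984, 0.003], [0.984, -0.179, -0.001], [-0.0, 0.004, -1.0]]
ft_force: [-0.9, 1.9, 17.0]
gripper_width: 0.276
```

Emit:
servo_tool --pt "0 3 0 0 0 0 10" --pt "0 3 0 0 0 0 10"

```text
t: 14.4
tool_pos: [0.5494, -0.1594, 0.1572]
ee_rot: [[0.179, 0.984, 0.004], [0.984, -0.179, -0.001], [-0.0, 0.004, -1.0]]
ft_force: [-0.8, 2.0, 16.2]
gripper_width: 0.275
```

Emit:
servo_tool --pt "0 3 0 0 0 0 10" --pt "0 3 0 0 0 0 10"

```text
t: 14.6
tool_pos: [0.554, -0.1602, 0.1572]
ee_rot: [[0.179, 0.984, 0.0], [0.984, -0.179, -0.0], [0.0, 0.0, -1.0]]
ft_force: [-4.0, 1.8, 22.0]
gripper_width: 0.271
```

Emit:
servo_tool --pt "0 3 0 0 0 0 10" --pt "0 3 0 0 0 0 10"

```text
t: 14.8
tool_pos: [0.5607, -0.1614, 0.1572]
ee_rot: [[0.179, 0.984, 0.002], [0.984, -0.179, -0.0], [-0.0, 0.003, -1.0]]
ft_force: [-0.5, 1.7, 15.6]
gripper_width: 0.276
```

Emit:
servo_tool --pt "0 3 0 0 0 0 10" --pt "0 3 0 0 0 0 10"

```text
t: 15.0
tool_pos: [0.567, -0.1626, 0.1572]
ee_rot: [[0.179, 0.984, 0.003], [0.984, -0.179, -0.001], [-0.0, 0.004, -1.0]]
ft_force: [-0.5, 2.2, 16.3]
gripper_width: 0.273
```

Emit:
servo_tool --pt "0 3 0 0 0 0 10" --pt "0 3 0 0 0 0 10"

```text
t: 15.2
tool_pos: [0.5722, -0.1635, 0.1572]
ee_rot: [[0.179, 0.984, 0.001], [0.984, -0.179, -0.0], [0.0, 0.001, -1.0]]
ft_force: [-4.9, 3.2, 21.1]
gripper_width: 0.276
```

Emit:
servo_tool --pt "0 3 0 0 0 0 10" --pt "0 3 0 0 0 0 10"

```text
t: 15.4
tool_pos: [0.5776, -0.1645, 0.1572]
ee_rot: [[0.179, 0.984, 0.001], [0.984, -0.179, 0.0], [0.0, 0.001, -1.0]]
ft_force: [-3.7, 2.0, 19.8]
gripper_width: 0.271
```

Emit:
servo_tool --pt "0 3 0 0 0 0 10" --pt "0 3 0 0 0 0 10"

```text
t: 15.6
tool_pos: [0.5845, -0.1657, 0.1572]
ee_rot: [[0.179, 0.984, 0.003], [0.984, -0.179, -0.001], [0.0, 0.003, -1.0]]
ft_force: [-1.1, 2.8, 14.6]
gripper_width: 0.276
```

Emit:
servo_tool --pt "0 3 0 0 0 0 10" --pt "0 3 0 0 0 0 10"

```text
t: 15.8
tool_pos: [0.5907, -0.1668, 0.1573]
ee_rot: [[0.179, 0.984, 0.003], [0.984, -0.179, -0.001], [0.0, 0.004, -1.0]]
ft_force: [0.2, 1.4, 15.4]
gripper_width: 0.272
```

Emit:
servo_tool --pt "0 3 0 0 0 0 10" --pt "0 3 0 0 0 0 10"

```text
t: 16.0
tool_pos: [0.5951, -0.1676, 0.1572]
ee_rot: [[0.179, 0.984, -0.0], [0.984, -0.179, 0.0], [0.0, -0.0, -1.0]]
ft_force: [-6.6, 2.2, 20.5]
gripper_width: 0.27
```

Emit:
servo_tool --pt "0 3 0 0 0 0 10" --pt "0 3 0 0 0 0 10"

```text
t: 16.2
tool_pos: [0.6015, -0.1688, 0.1573]
ee_rot: [[0.179, 0.984, 0.001], [0.984, -0.179, -0.0], [0.0, 0.001, -1.0]]
ft_force: [-1.2, 2.2, 15.7]
gripper_width: 0.271
```

Emit:
servo_tool --pt "0 3 0 0 0 0 10" --pt "0 3 0 0 0 0 10"

```text
t: 16.4
tool_pos: [0.6082, -0.17, 0.1573]
ee_rot: [[0.179, 0.984, 0.003], [0.984, -0.179, -0.0], [0.0, 0.003, -1.0]]
ft_force: [-1.3, 1.6, 15.5]
gripper_width: 0.274
```

Emit:
servo_tool --pt "0 3 0 0 0 0 10" --pt "0 3 0 0 0 0 10"

```text
t: 16.6
tool_pos: [0.6142, -0.1711, 0.1573]
ee_rot: [[0.179, 0.984, 0.003], [0.984, -0.179, -0.0], [0.0, 0.003, -1.0]]
ft_force: [0.0, 1.1, 13.7]
gripper_width: 0.272
```

Emit:
servo_tool --pt "0 3 0 0 0 0 10" --pt "0 3 0 0 0 0 10"

```text
t: 16.8
tool_pos: [0.6189, -0.1719, 0.1572]
ee_rot: [[0.179, 0.984, 0.0], [0.984, -0.179, 0.0], [0.0, 0.0, -1.0]]
ft_force: [-5.6, 2.9, 17.7]
gripper_width: 0.272
```

Emit:
servo_tool --pt "0 3 0 0 0 0 10" --pt "0 3 0 0 0 0 10"

```text
t: 17.0
tool_pos: [0.6255, -0.1731, 0.1573]
ee_rot: [[0.179, 0.984, 0.002], [0.984, -0.179, -0.0], [0.0, 0.002, -1.0]]
ft_force: [-1.6, 2.6, 14.0]
gripper_width: 0.274
```

Emit:
servo_tool --pt "0 3 0 0 0 0 10" --pt "0 3 0 0 0 0 10"

```text
t: 17.2
tool_pos: [0.6319, -0.1743, 0.1573]
ee_rot: [[0.179, 0.984, 0.003], [0.984, -0.179, -0.0], [0.0, 0.003, -1.0]]
ft_force: [-0.6, 1.8, 13.3]
gripper_width: 0.275
```

Emit:
servo_tool --pt "0 3 0 0 0 0 10" --pt "0 3 0 0 0 0 10"

```text
t: 17.4
tool_pos: [0.6363, -0.175, 0.1572]
ee_rot: [[0.179, 0.984, -0.001], [0.984, -0.179, 0.001], [0.0, -0.001, -1.0]]
ft_force: [-7.6, 2.9, 20.9]
gripper_width: 0.272
```

Emit:
servo_tool --pt "0 3 0 0 0 0 10" --pt "0 3 0 0 0 0 10"

```text
t: 17.6
tool_pos: [0.6422, -0.1761, 0.1573]
ee_rot: [[0.179, 0.984, -0.0], [0.984, -0.179, 0.0], [0.0, -0.0, -1.0]]
ft_force: [-2.8, 3.5, 16.3]
gripper_width: 0.271
```

Emit:
servo_tool --pt "0 3 0 0 0 0 10" --pt "0 3 0 0 0 0 10"

```text
t: 17.8
tool_pos: [0.6493, -0.1774, 0.1573]
ee_rot: [[0.179, 0.984, 0.003], [0.984, -0.179, -0.0], [0.0, 0.003, -1.0]]
ft_force: [-0.8, 1.2, 14.0]
gripper_width: 0.276
```

Emit:
servo_tool --pt "0 3 0.2 0 0 0 10" --pt "0 3 0.2 0 0 0 10"

```text
t: 18.0
tool_pos: [0.6557, -0.1785, 0.1573]
ee_rot: [[0.179, 0.984, 0.004], [0.984, -0.179, -0.0], [0.0, 0.004, -1.0]]
ft_force: [-0.7, 1.9, 15.6]
gripper_width: 0.278
```

Emit:
servo_tool --pt "0 3 0 0 0 0 10" --pt "0 3 0 0 0 0 10"

```text
t: 18.2
tool_pos: [0.6617, -0.1796, 0.1572]
ee_rot: [[0.179, 0.984, 0.004], [0.984, -0.179, -0.0], [0.0, 0.004, -1.0]]
ft_force: [0.3, 1.9, 14.9]
gripper_width: 0.269
```

Emit:
servo_tool --pt "0 3 0 0 0 0 10" --pt "0 2 0 0 0 0 10" --pt "0 0 0 0 0 0 10"

```text
t: 18.5
tool_pos: [0.6669, -0.1805, 0.1572]
ee_rot: [[0.179, 0.984, 0.005], [0.984, -0.179, -0.001], [0.0, 0.005, -1.0]]
ft_force: [0.3, 2.1, 14.3]
gripper_width: 0.277
```

Now a return pass at slightly higher pressure to make sure.

Emit:
servo_tool --pt "0 -2 0.3 0 0 0 10" --pt "0 -3 0.2 0 0 0 10" --pt "0 -4 0 0 0 0 10" --pt "0 -4 0 0 0 0 10"

```text
t: 18.9
tool_pos: [0.6544, -0.1783, 0.1572]
ee_rot: [[0.179, 0.984, 0.006], [0.984, -0.179, -0.001], [0.0, 0.006, -1.0]]
ft_force: [0.8, 1.8, 15.4]
gripper_width: 0.275
```

Emit:
servo_tool --pt "0 -4 0 0 0 0 10" --pt "0 -4 0 0 0 0 10" --pt "0 -4 0 0 0 0 10" --pt "0 -4 0 0 0 0 10"

```text
t: 19.3
tool_pos: [0.6386, -0.1755, 0.1572]
ee_rot: [[0.179, 0.984, 0.006], [0.984, -0.179, -0.001], [0.0, 0.006, -1.0]]
ft_force: [0.6, 1.9, 15.0]
gripper_width: 0.273
```

Emit:
servo_tool --pt "0 -4 0 0 0 0 10" --pt "0 -4 0 0 0 0 10" --pt "0 -4 0 0 0 0 10" --pt "0 -4 0 0 0 0 10"

```text
t: 19.7
tool_pos: [0.623, -0.1727, 0.1572]
ee_rot: [[0.179, 0.984, 0.006], [0.984, -0.179, -0.001], [-0.0, 0.006, -1.0]]
ft_force: [1.2, 2.0, 16.9]
gripper_width: 0.271
```

Emit:
servo_tool --pt "0 -4 0 0 0 0 10" --pt "0 -4 0 0 0 0 10" --pt "0 -4 0 0 0 0 10" --pt "0 -4 0 0 0 0 10"

```text
t: 20.1
tool_pos: [0.6073, -0.1699, 0.1572]
ee_rot: [[0.179, 0.984, 0.006], [0.984, -0.179, -0.001], [-0.0, 0.006, -1.0]]
ft_force: [0.6, 1.2, 16.4]
gripper_width: 0.279
```

Emit:
servo_tool --pt "0 -4 0 0 0 0 10" --pt "0 -4 0 0 0 0 10" --pt "0 -4 0 0 0 0 10" --pt "0 -4 0 0 0 0 10"

```text
t: 20.5
tool_pos: [0.5916, -0.1671, 0.1572]
ee_rot: [[0.179, 0.984, 0.006], [0.984, -0.179, -0.001], [-0.0, 0.007, -1.0]]
ft_force: [1.7, 2.2, 17.3]
gripper_width: 0.269
```

Level at 0.1572 throughout, load ≈ 19 N.

Emit:
servo_tool --pt "0 -4 0 0 0 0 10" --pt "0 -4 0 0 0 0 10" --pt "0 -4 0 0 0 0 10" --pt "0 -4 0 0 0 0 10"

```text
t: 20.9
tool_pos: [0.5759, -0.1644, 0.1572]
ee_rot: [[0.179, 0.984, 0.006], [0.984, -0.179, -0.002], [-0.0, 0.007, -1.0]]
ft_force: [0.7, 1.8, 18.2]
gripper_width: 0.273
```

Emit:
servo_tool --pt "0 -4 0 0 0 0 10" --pt "0 -4 0 0 0 0 10" --pt "0 -4 0 0 0 0 10" --pt "0 -4 0 0 0 0 10"

```text
t: 21.3
tool_pos: [0.5602, -0.1615, 0.1571]
ee_rot: [[0.179, 0.984, 0.007], [0.984, -0.179, -0.002], [-0.0, 0.007, -1.0]]
ft_force: [1.1, 1.0, 18.5]
gripper_width: 0.279
```

Emit:
servo_tool --pt "0 -4 0 0 0 0 10" --pt "0 -4 0 0 0 0 10" --pt "0 -4 0 0 0 0 10" --pt "0 -4 0 0 0 0 10"

```text
t: 21.7
tool_pos: [0.5446, -0.1587, 0.1571]
ee_rot: [[0.179, 0.984, 0.007], [0.984, -0.179, -0.002], [-0.001, 0.007, -1.0]]
ft_force: [1.3, 1.7, 19.3]
gripper_width: 0.273
```

Emit:
servo_tool --pt "0 -4 0 0 0 0 10" --pt "0 -4 0 0 0 0 10" --pt "0 -4 0 0 0 0 10" --pt "0 -4 0 0 0 0 10"

```text
t: 22.1
tool_pos: [0.529, -0.156, 0.1572]
ee_rot: [[0.179, 0.984, 0.007], [0.984, -0.179, -0.002], [-0.001, 0.007, -1.0]]
ft_force: [2.4, 0.7, 20.1]
gripper_width: 0.276
```

Emit:
servo_tool --pt "0 -4 0 0 0 0 10" --pt "0 -4 0 0 0 0 10" --pt "0 -4 0 0 0 0 10" --pt "0 -4 0 0 0 0 10"

```text
t: 22.5
tool_pos: [0.5132, -0.1532, 0.1571]
ee_rot: [[0.179, 0.984, 0.007], [0.984, -0.179, -0.002], [-0.001, 0.007, -1.0]]
ft_force: [1.2, 1.4, 20.3]
gripper_width: 0.272
```

Emit:
servo_tool --pt "0 -4 0 0 0 0 10" --pt "0 -3 0 0 0 0 10" --pt "0 0 0 0 0 0 10"

```text
t: 22.8
tool_pos: [0.5059, -0.1519, 0.1571]
ee_rot: [[0.179, 0.984, 0.006], [0.984, -0.179, -0.002], [-0.001, 0.006, -1.0]]
ft_force: [-0.8, 0.7, 22.1]
gripper_width: 0.272
```

Emit:
servo_tool --pt "0 0 -2 0 0 0 10" --pt "0 0 -8 0 0 0 10" --pt "0 0 -15 0 0 0 10" --pt "0 0 -20 0 0 0 10" --pt "0 0 -10 0 0 0 10" --pt "0 0 0 0 0 0 10" --pt "0 0 0 0 0 0 10"

```text
t: 23.5
tool_pos: [0.503, -0.1509, 0.2088]
ee_rot: [[0.179, 0.984, -0.001], [0.984, -0.179, 0.0], [0.0, -0.001, -1.0]]
ft_force: [-0.0, 0.2, -3.2]
gripper_width: 0.272
```

```bash
python3 - <<'E'
from h import *
np.set_printoptions(precision=4,suppress=True)
w=robot.grab_frame('wrist');s=robot.grab_frame('side');save({'frame':cv2.resize(s['frame'][155:255,255:385],None,fx=6,fy=6,interpolation=cv2.INTER_CUBIC)},'s5.png')
save({'frame':w['frame']},'w5.png');o=robot.get_obs();print(o['tool_pos'],o['ft_force'],o['t'])
plan([.5855,.1515,.22],13.9,10,10)
E
```

```text
[ 0.5028 -0.1509  0.2084] [-0.2619  0.3263 -3.212 ] 23.6
[[31,3,-1,0,0,-0.042,10],[31,4,-1,0,0,-0.042,10],[31,5,-1,0,0,-0.042,10],[31,7,-2,0,0,-0.042,10],[30,8,-1,0,0,-0.042,10],[30,9,-1,0,0,-0.042,10],[30,10,-1,0,0,-0.042,10],[29,12,-1,0,0,-0.042,10],[28,13,-1,0,0,-0.042,10],[28,14,-2,0,0,-0.042,10]]
[0.5857 0.1511 0.2204] [ 0.9713  0.2377 -0.0017]
```

View pics/s5.png

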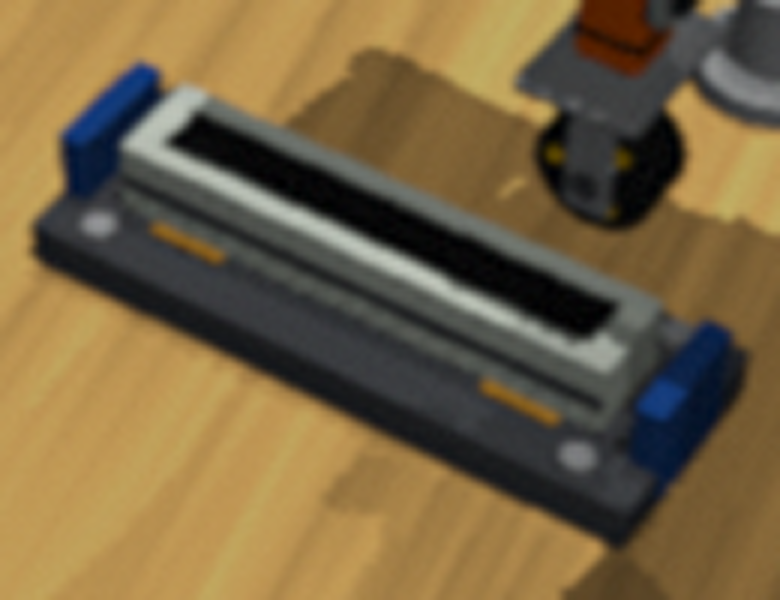

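View pics/w5.png

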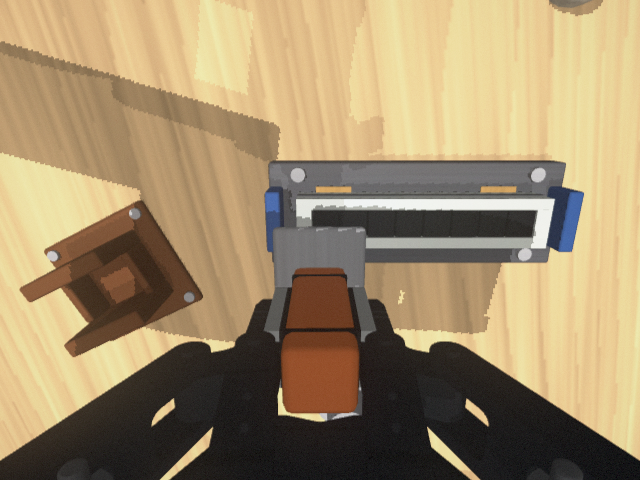

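The strip edges are now straight and level (side crop 180–615 px), with no steps visible. The guard plate sits at the same place in the wrist view (274–365, row 228), so the roller has not slipped in the grip. Going back to the stand.

Emit:
servo_tool --pt "15 1 0 0 0 -0.02 10" --pt "31 3 -1 0 0 -0.042 10" --pt "31 5 -1 0 0 -0.042 10" --pt "31 6 -1 0 0 -0.042 10" --pt "30 7 -2 0 0 -0.042 10" --pt "30 9 -1 0 0 -0.042 10" --pt "30 10 -1 0 0 -0.042 10" --pt "29 11 -1 0 0 -0.042 10" --pt "29 12 -1 0 0 -0.042 10" --pt "28 14 -1 0 0 -0.042 10" --pt "15 7 -1 0 0 -0.022 10" --pt "0 0 0 0 0 0 10" --pt "0 0 0 0 0 0 10" --pt "0 0 0 0 0 0 10" --pt "0 0 0 0 0 0 10"

```text
t: 25.1
tool_pos: [0.5858, 0.1499, 0.2203]
ee_rot: [[-0.236, 0.972, -0.001], [0.972, 0.236, -0.0], [-0.0, -0.001, -1.0]]
ft_force: [0.3, -0.3, -2.1]
gripper_width: 0.271
```

```bash
python3 - <<'E'
from h import *
np.set_printoptions(precision=4,suppress=True)
print(rel([.5855,.1515,.135],Rdown(13.9)),robot.get_obs()['tool_pos'])
E
```

```text
(array([ 1.6115,  0.1793, 85.2594]), array([-0.0006,  0.0001, -0.004 ])) [0.5858 0.1499 0.2203]
```

Emit:
servo_tool --pt "1.6 0 10 0 0 -0.004 10" --pt "0 0 20 0 0 0 10" --pt "0 0 25 0 0 0 10" --pt "0 0 20 0 0 0 10" --pt "0 0 10 0 0 0 10" --pt "0 0 0 0 0 0 10" --pt "0 0 0 0 0 0 10"

```text
t: 25.8
tool_pos: [0.5861, 0.1524, 0.1358]
ee_rot: [[-0.241, 0.97, 0.001], [0.97, 0.241, 0.0], [-0.0, 0.001, -1.0]]
ft_force: [-0.1, -1.0, -3.5]
gripper_width: 0.269
```

```bash
python3 - <<'E'
from h import *
np.set_printoptions(precision=4,suppress=True)
w=robot.grab_frame('wrist');s=robot.grab_frame('side');save({'frame':np.hstack([cv2.resize(s['frame'][230:370,180:320],None,fx=3,fy=3),cv2.resize(w['frame'][120:400,180:460],(420,420))])},'s6.png')
print(rel([.5855,.1515,.1166],Rdown(13.9)),robot.get_obs()['ft_force'])
E
```

```text
(array([-0.8321, -1.2912, 19.9223]), array([0.002 , 0.    , 0.0013])) [-0.1816  0.3741 -2.706 ]
```

View pics/s6.png

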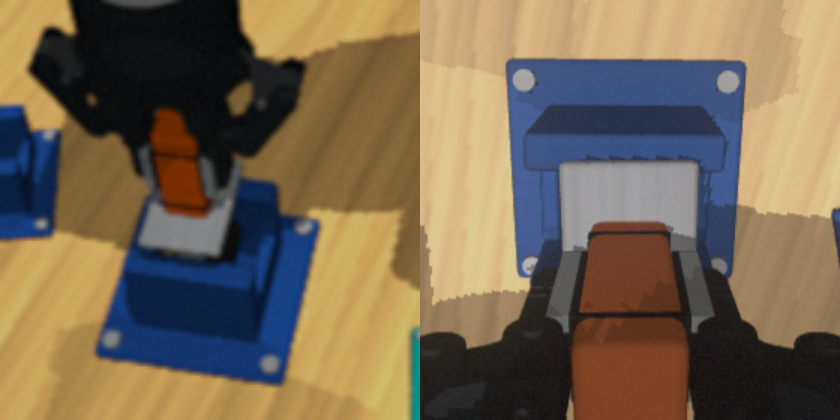

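The roller is centred over the stand mouth, with the fork between the cheeks. Lowering.

Emit:
servo_tool --pt "0 0 6 0 0 0 10" --pt "0 0 5 0 0 0 10" --pt "0 0 4 0 0 0 10" --pt "0 0 2 0 0 0 10" --pt "0 0 0 0 0 0 10"

```text
t: 26.4
tool_pos: [0.5854, 0.1525, 0.1179]
ee_rot: [[-0.242, 0.97, -0.001], [0.97, 0.242, -0.0], [0.0, -0.001, -1.0]]
ft_force: [0.5, 0.3, -3.1]
gripper_width: 0.273
```

Emit:
servo_tool --pt "0 0 1 0 0 0 10" --pt "0 0 0 0 0 0 10"

```text
t: 26.6
tool_pos: [0.5857, 0.1525, 0.1174]
ee_rot: [[-0.242, 0.97, 0.0], [0.97, 0.242, -0.0], [-0.0, 0.0, -1.0]]
ft_force: [-0.5, -0.3, -3.0]
gripper_width: 0.274
```

Emit:
servo_tool --pt "0 0 0.7 0 0 0 10" --pt "0 0 0 0 0 0 10"

```text
t: 26.8
tool_pos: [0.5857, 0.1525, 0.1168]
ee_rot: [[-0.242, 0.97, 0.0], [0.97, 0.242, 0.0], [-0.0, 0.0, -1.0]]
ft_force: [0.4, 0.9, -3.6]
gripper_width: 0.276
```

Emit:
servo_tool --pt "0 -0.2 0.5 0 0 0 10" --pt "0 0 0 0 0 0 10"

```text
t: 27.0
tool_pos: [0.5857, 0.1525, 0.1166]
ee_rot: [[-0.242, 0.97, 0.001], [0.97, 0.242, 0.0], [-0.0, 0.001, -1.0]]
ft_force: [-0.4, -0.7, 0.1]
gripper_width: 0.274
```

Emit:
servo_tool --pt "0 0 0.4 0 0 0 10" --pt "0 0 0 0 0 0 10"

```text
t: 27.2
tool_pos: [0.5857, 0.1525, 0.1166]
ee_rot: [[-0.242, 0.97, 0.001], [0.97, 0.242, 0.0], [0.0, 0.001, -1.0]]
ft_force: [-1.9, -0.8, 3.8]
gripper_width: 0.27
```

Seated at the original height. Releasing.

Emit:
servo_tool --pt "0 0 -0.5 0 0 0 10" --pt "0 0 0 0 0 0 28" --pt "0 0 0 0 0 0 36" --pt "0 0 0 0 0 0 50" --pt "0 0 0 0 0 0 65" --pt "0 0 0 0 0 0 80" --pt "0 0 0 0 0 0 80" --pt "0 0 -5 0 0 0 80" --pt "0 0 -15 0 0 0 80" --pt "0 0 -30 0 0 0 80" --pt "0 0 -30 0 0 0 80" --pt "0 0 -20 0 0 0 80" --pt "0 0 0 0 0 0 80" --pt "0 0 0 0 0 0 80"

```text
t: 28.6
tool_pos: [0.5857, 0.1525, 0.2173]
ee_rot: [[-0.242, 0.97, 0.002], [0.97, 0.242, 0.0], [0.0, 0.002, -1.0]]
ft_force: [0.1, -0.4, -1.0]
gripper_width: 0.938
```

```bash
python3 - <<'E'
from h import *
w=robot.grab_frame('wrist');s=robot.grab_frame('side');t=robot.grab_frame('top');save({'frame':np.hstack([cv2.resize(s['frame'][255:365,205:295],(380,440)),cv2.resize(w['frame'][120:400,180:460],(420,440))])},'s7.png')
save(t,'t7.png');o=robot.get_obs();print(o['tool_pos'],o['gripper_width'],o['ft_force'],o['t'])
save({'frame':cv2.resize(s['frame'][155:255,255:385],None,fx=6,fy=6,interpolation=cv2.INTER_CUBIC)},'s8.png')
for n,p in(('s',s),('t',t)):
  for q in ['roller_grip','oil_mid','bush_mid','jar_mid']: print(n,q,[(np.round(r['location'],1).tolist(),round(r['score'],2)) for r in robot.spot_point(p,q)[:2]])
E
```

```text
[0.584732   0.15227076 0.21526323] 0.9346927134979186 [ 0.41132226  0.40351236 -0.31354604] 28.75
s roller_grip [([242.1, 291.8], 0.57)]
s oil_mid [([281.3, 460.4], 0.87)]
s bush_mid [([385.3, 161.7], 0.97)]
s jar_mid [([219.6, 232.8], 0.65)]
t roller_grip []
t oil_mid []
t bush_mid [([477.1, 260.1], 0.66)]
t jar_mid [([315.4, 149.3], 0.75)]
```

View pics/s7.png

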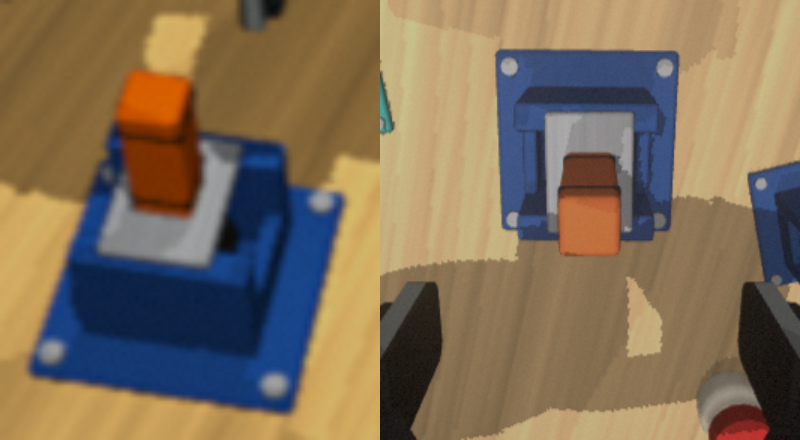

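View pics/s8.png

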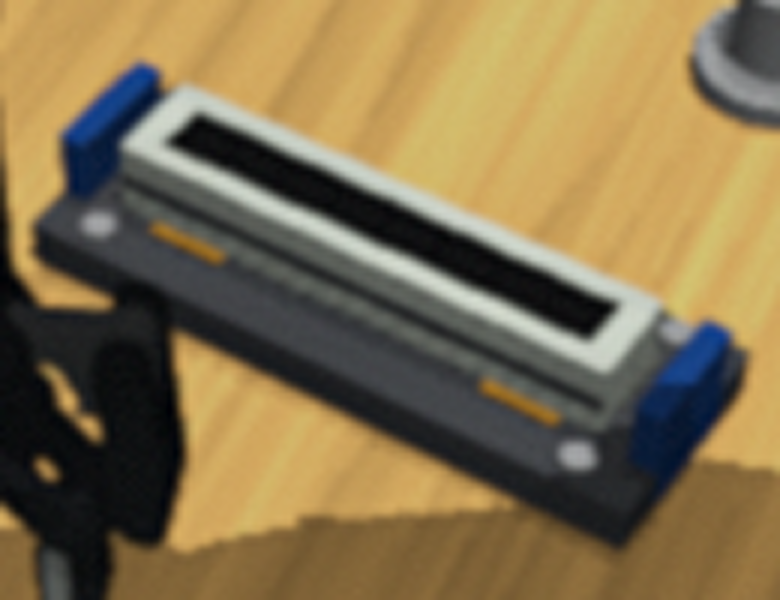

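View pics/t7.png

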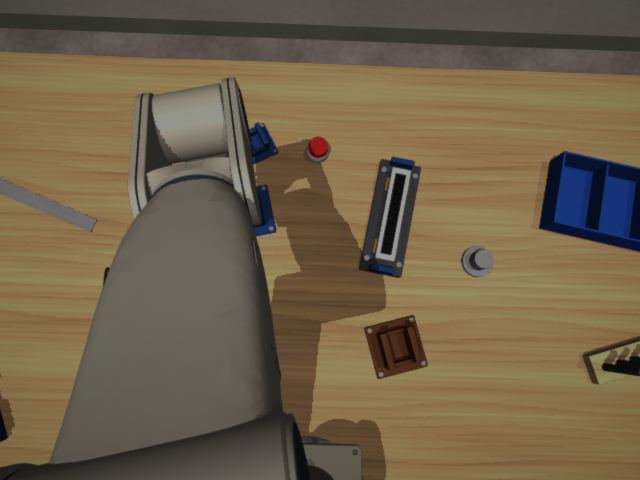

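The strip is flush and straight. The roller hangs level with its guard on both cheeks, the bystanders are in place, and the gripper is clear.

```bash
python3 -c "
from h import *
print(robot.hand_in())"
```

```text
the job is handed in; nothing more can be done
None
```

I rolled the black cover strip flush along its whole length, hung the roller back in its stand and handed the job in at about 29 s of the 72 s allowed. The hand-in gives no verdict.

- **Rolling:** I took the roller from the larger blue stand and found the rail by touch, about 31 mm above the plate. I then rolled from end to end and back, about 160 mm each way. Wheel load was mostly 16–25 N. The highest reading was about 28 N, where the wheel met a raised section. I read the force only at the end of each move of 0.2–0.4 s, so a shorter peak could have been missed.
- **Strip:** on the return pass the tool height stayed within 0.1 mm over all sections. The side picture shows straight strip edges with no steps. I had no direct reading of the section heights or of how far the wheel turned.
- **Roller:** it went back in at the height it was picked up from, within about 1 mm sideways. The last picture shows its guard plate lying on both cheeks. The gripper is open and about 100 mm above.
- **Bystanders:** the bottle, bush and jar show at their starting pixels within about 2 px in the side view. In the top view the bush and jar were up to about 3.5 px off. The arm hid the bottle and the roller there, so those two could only be checked from the side view.

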